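Unlock the folding stay and seal the dry-storage case

TASK

Shut the open dry-storage case of electronic parts. Take the knob on the knee of its folding lid stay and lift the knee up past centre, so that the stay unlocks, then lower the lid gently, without slamming it, and press its free edge down onto the rubber seal with a steady 10 to 15 N for about a second. Leave the lid shut, let go, and leave the other things on the bench where they are.

Things in the scene. Friction and masses are not known exactly. Their poses are not given: they have to be found in the camera images.
- case: Grey plastic case without lettering, fixed to the bench, 200 x 200 mm, 85 mm high, open on top, wall 6 mm. Origin at the centre of its underside; z up. Its lid is hinged on the +y rim and shuts towards -y; the stay is on the -x side, outside the wall. The case stands near yaw 0 in the world (within 0.3 rad).
- hinge (a point): The middle of the lid's hinge line, at (0, 100, 85) mm in the case's frame; the line runs along the case's x.
- pivot (a point): The point where the stay's lower pivot line (along the case's x) passes the knob's plane, at (-148, -72, 73) mm in the case's frame: the knob moves on a circle of 125 mm radius about this point, in the case's y-z plane.
- knob (a point): Centre of the black lift knob on the steel stay's knee: a horizontal cylinder 20 mm across, 38 mm long, along the case's x, its inner end 17 mm clear of the links; at first 150 mm above the bench. To unlock it goes up and towards case -y on its circle about pivot: 7 mm to dead centre, 20 to 35 mm is well unlocked. Takes about 3 to 8 N along that way; stays where it is left.
- knee (a joint): Angle of the stay's knee: 0 = locked against its stop, 0.14 = dead centre, more = unlocked and folding (about 3.0 with the lid shut; the knee then stands some 55 mm above the lid). While it is under 0.14 the lid cannot be lowered.
- lid_edge (a point): Middle of the lid's free edge, on its outer face. The lid is a flat grey panel 200 x 200 mm, 14 mm thick, 0.26 to 0.44 kg, with a lip 70 mm wide that stands out 12 mm from the free edge. Open, it leans up 1.30 rad from level at the case's +y side, its outer face towards +y, its free edge about 280 mm above the bench.
- lid_angle (a joint): How far the lid has been lowered: 0 = as it stands open, 1.30 = level on the bare rim. The hinge rubs: the unlocked lid stays where it is put and takes 1 to 5 N at the edge to move. A rubber strip along the -y rim stands 1 to 8 mm proud (unknown how much), so the lid meets it at 1.255 to 1.295; it gives about 1 mm per 10 N.
- lid: The lid panel itself; origin on the hinge line, its -y runs along the panel to the free edge and its z points out of the outer face (which is at z = 14 mm, the underside at 0).
- solder_spool: Bystander, to be left alone: white reel of solder, 56 mm across, 50 mm high. Origin at the centre of its underside.
- flux_jar: Bystander, to be left alone: small round jar, 48 mm across, 45 mm high. Origin at the centre of its underside.
- screwdriver: Bystander, to be left alone: screwdriver lying on the bench. Origin at the centre of its underside.
- chip_box: Bystander, to be left alone: clear box 70 x 50 x 22 mm. Origin at the centre of its underside.
- pliers: Bystander, to be left alone: pliers lying on the bench. Origin at the centre of its underside.
- spanner: Bystander, to be left alone: spanner lying on the bench. Origin at the centre of its underside.
- bit_tray: Bystander, to be left alone: orange tray 110 x 80 x 30 mm. Origin at the centre of its underside.
- pen_mug: Bystander, to be left alone: white mug, 76 mm across, 90 mm high. Origin at the centre of its underside.

How it is judged:
By the outcome, as a careful person would: the job done as asked, in the order asked, and still so for the second after the job is handed in, with the robot touching nothing.
It also fails if it takes over 64 s, if anything falls off the work surface, if the arm or the gripper's body presses on something with over 40 N, if the wrist force passes 120 N, or if a joint passes its speed limit or range.

ROBOT

A 6-joint arm with a two-finger parallel gripper is mounted at the origin on the work surface. World frame = base frame: x ahead of the robot, y to its left, z up, the work surface at z = 0. Lengths are in m, angles in degrees, forces in N, time in s.
With the tool pointing down it reaches from about 0.275 to 1 m from the base axis. Payload 8.4 kg.
Tool frame: the origin (TCP) lies between the finger pads; the fingertips stand 14 mm ahead of it and the grasp point (between the pads) lies 5 mm behind it (ctrl.tip_reach is the z of the fingertips in the tool frame, in m); z points along the fingers, y is the direction in which the jaws open and shut (so a half turn about z gives the same grasp; the last joint's range is limited). The gripper opens to 85 mm and grips with 20 to 120 N. Pads are 22 mm wide; open, the fingers measure 114 mm over their backs; the gripper's body (76 mm by 85 mm) begins 54 mm behind the grasp point. The pads swing forward as they close: fully open they stand 13 mm farther back than shut.
Start: joints at [73.889, 20.225, 93.587, -0, 66.188, -0.138], TCP at [0.172, 0.601, 0.245] pointing down, gripper open.
Joint ranges: [-150.9, 150.9], [-52.94, 120.26], [3.33, 152.33], [-74.26, 254.26], [0, 154.13], [-172.89, 172.89]. Speed limits (degrees/s): [127.2, 127.2, 159.86, 180, 180, 180].

INTERFACE

Orientations are given as a 3x3 rotation matrix whose columns are the frame's x, y, z axes.
In Python, from plant import ctrl gives the robot as it stands.
- The arm moves only by the tool drive_tool, never from a script. Its argument "rows" is a list of rows, each a list of 7 numbers: the turn, a rotation vector about the world's x, y, z in rad, then the shift along the world's x, y, z in mm, then the finger opening in mm, from 0 to 85.4. A call has 1 to 10 rows; each row is the pose to reach, as a shift and turn from the pose measured when the call began; what a row does not reach only later rows make up. A row lasts 1/12 s, in which the tool goes at most 41.7 mm and 7.16 degrees, less where a joint would pass 70% of its speed; a pose out of reach is approached as far as the arm can. A call with a gripper value outside its range is refused whole. The fingers move at their own pace and stop on an object; "grip_force" is the grip in N (left out, the last holds). Time passes only in rows, so rows that repeat a pose let the fingers close. It gives the time, the measured TCP pose, the force and the opening at its end, in the units of the state.
- ctrl.observe(): the state, without advancing time (a new reading comes with each control period).
- ctrl.grab_frame(name): name is "scene" or "top"; returns (picture, depth): 400x640x3 uint8, red, green, blue; 400x640 float32, m along the optical axis (not along the pixel's ray), 0 where there is no reading.
- ctrl.camera_info(name): a dict with "intrinsics" (3x3 intrinsics, pixels), "R" (3x3) and "t" (3): a world point X has camera coordinates R X + t. Camera axes: x right, y down, z forward; pixel columns grow to the right and rows downward; lengths in m; the calibration is good to about 2 mm. A picture is of the moment at which its call begins. camera_info takes no time and is no camera call.
- ctrl.sign_off(): hands the job in, once; it reports no verdict.
The state is a dict: "time_s": time; "q": joint angles; "dq": joint speeds; "joint_torque": joint torques, N m; "tcp_pos": TCP position; "eef_rot": TCP orientation; "ft_force": force on the tool from outside, world axes, zero at the start; "moment": the same for the moment, N m; "gripper_width": opening from 0.0 (shut) to 1.0 (fully open).
Only numpy, scipy, OpenCV 4.12 (cv2) and the standard library are available. Lean on these libraries where they do the work, as an engineer would, in place of code of your own. Each camera call takes 0.05 s, during which the arm holds its last target.

## Working session

There is one attempt and no reset: what is moved stays moved. The work goes in short steps, Python scripts to look and compute and a tool call to move; the robot and the scene stay as the last step left them, time stands still between calls to the robot, and variables do not carry over. Pictures are saved under pics/ and viewed, and the job is handed in when it is done.

Besides the shell and the picture viewer there is one more tool, called after "Call:" as name(argument=value, ...), one argument or row to a line, values as JSON. drive_tool: Moves the arm, as the interface text tells. Its arguments: {"type":"object","properties":{"rows":{"type":"array","items":{"type":"array","items":{"type":"number"}}},"grip_force":{"type":"number"}},"required":["rows"]}

```bash
ls; mkdir -p pics
python3 - <<'E'
from plant import ctrl
import cv2,numpy as np
for n in("scene","top"):
    p,d=ctrl.grab_frame(n); cv2.imwrite(f"pics/{n}0.png",p[:,:,::-1]); np.savez(f"{n}0.npz",p=p,d=d)
    i=ctrl.camera_info(n); print(n,i["intrinsics"],i["R"],i["t"], -np.array(i["R"]).T@i["t"], (d>0).mean())
print(ctrl.observe(), ctrl.tip_reach)
E
```

```text
pics
scene [[370.59514941   0.         318.06310168]
 [  0.         370.59514941 205.12570668]
 [  0.           0.           1.        ]] [[ 0.20325909  0.97909143  0.00810606]
 [ 0.80160059 -0.16164662 -0.57559262]
 [-0.56224749  0.12349226 -0.81769642]] [-0.06655313 -0.31818442  1.69478784] [ 1.22147455 -0.19556502  1.20321682] 0.996
top [[457.70131971   0.         317.20363562]
 [  0.         457.70131971 195.387513  ]
 [  0.           0.           1.        ]] [[ 0.00141029 -0.99998498  0.00529692]
 [-0.98296208 -0.00235984 -0.18379332]
 [ 0.18380306 -0.00494747 -0.98295064]] [-0.04187242  0.55635292  1.23355776] [ 0.32020118 -0.0344559   1.31500213] 0.9961484375
{'time_s': 0.1, 'q': array([ 7.38859875e+01,  2.02588795e+01,  9.36233516e+01, -1.41542859e-04,
        6.61867281e+01, -1.37664241e-01]), 'dq': array([-0.08093037, -0.12544732, -0.07710377,  0.10031625,  0.09508796,
        0.01924102]), 'joint_torque': array([-1.04978841e-03, -6.06352615e+01, -3.42820144e+01, -1.02964696e-04,
        3.81312770e-03, -3.44045236e-05]), 'tcp_pos': array([0.17191983, 0.60048572, 0.24464373]), 'eef_rot': array([[-9.61375672e-01,  2.75239362e-01, -3.31877785e-04],
       [ 2.75239562e-01,  9.61374976e-01, -1.15690599e-03],
       [ 6.32929857e-07, -1.20356717e-03, -9.99999276e-01]]), 'ft_force': array([-0.98539413,  0.1673912 , -0.00739426]), 'moment': array([0.00460939, 0.01872565, 0.00768661]), 'gripper_width': 0.9992258785131789} 0.014
```

```bash
ls pics
```

```text
scene0.png
top0.png
```

View pics/scene0.png

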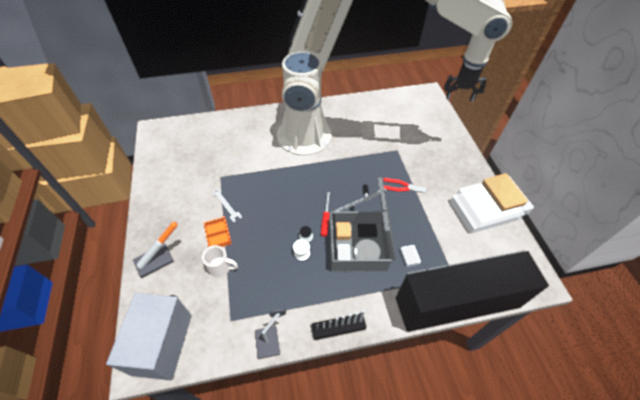

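View pics/top0.png

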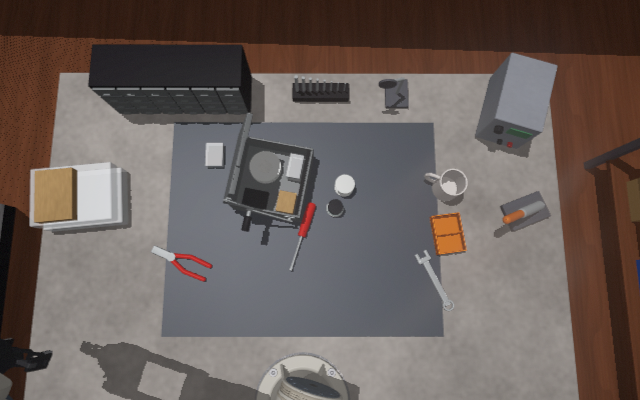

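The scene view shows the lid standing open at about (385,215), with the knob near (365,190). In the top view the case is at about (270,178) and the black knob at about (247,222). Next I'll zoom in and measure with the depth image.

```bash
cat > h.py <<'E'
import numpy as np,cv2
from plant import ctrl
def pts(n,d):
    i=ctrl.camera_info(n);K=np.array(i["intrinsics"]);R=np.array(i["R"]);t=np.array(i["t"])
    v,u=np.mgrid[:d.shape[0],:d.shape[1]]
    c=np.stack([(u-K[0,2])/K[0,0]*d,(v-K[1,2])/K[1,1]*d,d],-1)
    return (c-t)@R
def proj(n,X):
    i=ctrl.camera_info(n);c=np.atleast_2d(X)@np.array(i["R"]).T+i["t"];q=c@np.array(i["intrinsics"]).T
    return q[:,:2]/q[:,2:]
E
python3 - <<'E'
from h import *
for n,(a,b,c,e) in dict(top=(100,260,190,340),scene=(160,290,310,440)).items():
    z=np.load(n+"0.npz");p=z["p"]
    cv2.imwrite(f"pics/{n}z.png",cv2.resize(p[a:b,c:e,::-1],None,fx=4.4,fy=3.7 if 0 else 4.4,interpolation=cv2.INTER_CUBIC)[:600,:800])
    P=pts(n,z["d"]); np.save(n+"P.npy",P)
    gray=p.max(2)
    dark=(gray<45)
    w=(P[...,2]>.12)&(P[...,2]<.18)&(P[...,0]>.25)&(P[...,0]<.75)&(abs(P[...,1]-.1)<.25)
    v,u=np.nonzero(w&dark); print(n,len(v), u.min(),u.max(),v.min(),v.max())
    print(np.round(np.c_[u,v,P[v,u]*1000],0)[:60:2].tolist())
    # rim points height ~85
    w=(abs(P[...,2]-.085)<.004)&(P[...,0]>.35)&(P[...,0]<.8)&(abs(P[...,1]-.1)<.25)
    q=P[w][:,:2];print("rim",len(q),cv2.minAreaRect((q*1000).astype(np.float32)),q.min(0),q.max(0))
    w=(P[...,2]>.12)&(P[...,2]<.32)&(P[...,0]>.3)&(P[...,0]<.72)&(P[...,1]>0)&(P[...,1]<.35)
    q=P[w];print("lid",len(q),q.min(0),q.max(0))
E
```

```text
top 36 242 251 216 230
[[245.0, 216.0, 482.0, 143.0, 160.0], [250.0, 217.0, 481.0, 131.0, 154.0], [249.0, 218.0, 477.0, 133.0, 159.0], [251.0, 218.0, 478.0, 129.0, 153.0], [250.0, 219.0, 475.0, 131.0, 157.0], [248.0, 220.0, 471.0, 134.0, 166.0], [244.0, 221.0, 469.0, 145.0, 163.0], [249.0, 221.0, 470.0, 133.0, 158.0], [249.0, 222.0, 467.0, 133.0, 161.0], [248.0, 223.0, 465.0, 135.0, 158.0], [248.0, 224.0, 463.0, 136.0, 155.0], [247.0, 225.0, 459.0, 137.0, 161.0], [243.0, 226.0, 457.0, 148.0, 160.0], [248.0, 226.0, 457.0, 135.0, 160.0], [247.0, 227.0, 454.0, 138.0, 159.0], [246.0, 228.0, 451.0, 139.0, 164.0], [246.0, 229.0, 449.0, 140.0, 160.0], [248.0, 229.0, 449.0, 135.0, 159.0]]
rim 591 ((599.1409912109375, 85.78849792480469), (198.58026123046875, 213.76605224609375), 78.27983856201172) [ 0.4797564  -0.02876374] [0.71935539 0.20220515]
lid 1046 [0.44466354 0.08360108 0.12040782] [0.71893669 0.20432246 0.29807666]
scene 1 364 364 187 187
[[364.0, 187.0, 460.0, 138.0, 161.0]]
rim 404 ((602.317138671875, 97.61112213134766), (213.41781616210938, 213.67770385742188), 78.49885559082031) [ 0.48259447 -0.024459  ] [0.72340506 0.20814694]
lid 579 [0.44792108 0.08816398 0.12040745] [0.71985855 0.20777721 0.29368575]
```

View pics/topz.png

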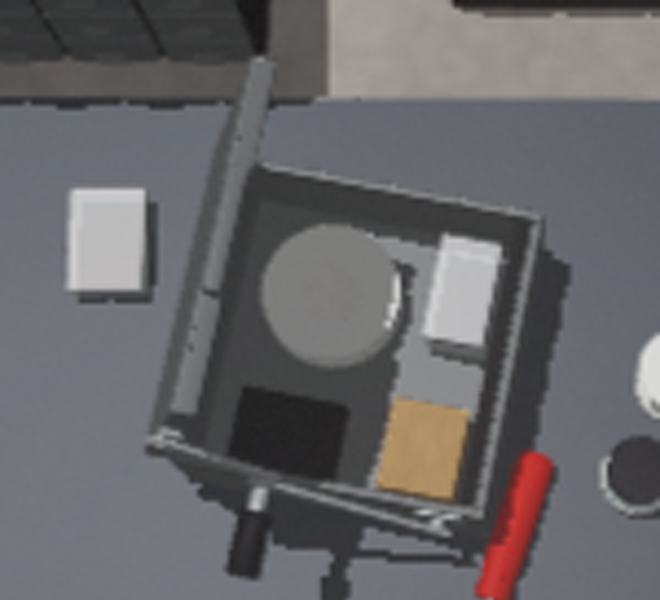

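View pics/scenez.png

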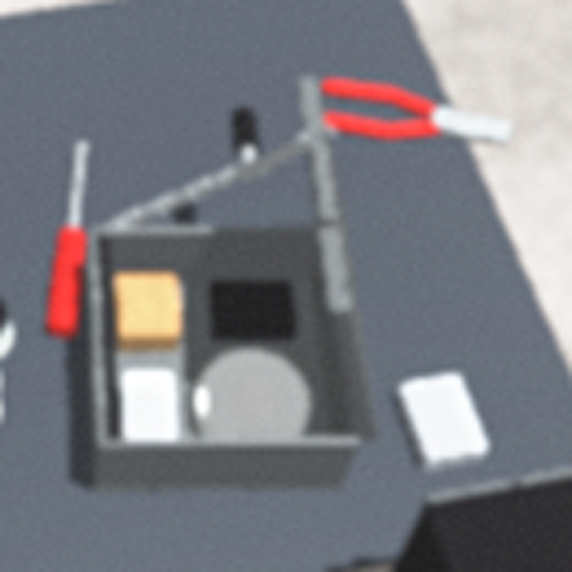

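Run:
```python
from h import *
i=ctrl.camera_info("top")
def ray(n,uv,z):
    i=ctrl.camera_info(n);K=np.array(i["intrinsics"]);R=np.array(i["R"]);t=np.array(i["t"])
    o=-R.T@t; r=R.T@np.linalg.inv(K)@np.array([*uv,1.]); return o+r*(z-o[2])/r[2]
c=lambda a,b,ox,oy:((a+.5)/4.4-.5+ox,(b+.5)/4.4-.5+oy)
for nm,(a,b) in dict(farright=(542,216),nearright=(480,516)).items():
    print(nm,ray("top",c(a,b,190,100),.085))
for nm,(a,b) in dict(farR=(97,445),nearR=(90,232),farL=(360,440)).items():
    print(nm,ray("scene",c(a,b,310,160),.085))
for n in("top","scene"):
    P=np.load(n+"P.npy")
    w=(abs(P[...,2]-.085)<.0035)&(P[...,0]>.45)&(P[...,0]<.75)&(P[...,1]>-.05)&(P[...,1]<.22)
    q=P[w][:,:2]
    for yaw in(-.21,-.205,-.2,-.195):
        cc,s=np.cos(yaw),np.sin(yaw); m=q@np.array([[cc,-s],[s,cc]])*1000
        print(n,yaw,[np.round(np.percentile(m[:,k],[0.5,2,98,99.5]),0) for k in(0,1)])
        # right wall pts: y low, line fit
        y0=np.percentile(m[:,1],1); f=m[(m[:,1]<y0+12)]; print(" rightwall slope",np.polyfit(f[:,0],f[:,1],1)[0], np.median(f[:,1]))
        x1=np.percentile(m[:,0],99); f=m[(m[:,0]>x1-12)]; print(" farwall slope",np.polyfit(f[:,1],f[:,0],1)[0],np.median(f[:,0]))
```

```text
farright [ 0.68252964 -0.0281746   0.085     ]
nearright [0.49081817 0.00939476 0.085     ]
farR [ 0.68392084 -0.02835093  0.085     ]
nearR [0.4926898 0.0096364 0.085    ]
farL [0.71973529 0.16888298 0.085     ]
top -0.21 [array([463., 473., 674., 675.]), array([110., 110., 297., 304.])]
 rightwall slope 0.010298779839611567 115.58650010790247
 farwall slope -0.01267179156461494 669.9357561980829
top -0.205 [array([464., 474., 675., 675.]), array([107., 108., 294., 302.])]
 rightwall slope 0.00952080702875819 112.69648402516188
 farwall slope -0.007680223396261751 670.8454527059941
top -0.2 [array([465., 475., 675., 676.]), array([105., 105., 292., 300.])]
 rightwall slope 0.00695608381676442 110.10748724372817
 farwall slope -0.002689037203802142 671.7168373613724
top -0.195 [array([465., 475., 676., 677.]), array([102., 103., 289., 297.])]
 rightwall slope 0.003664496600597098 107.23038758202603
 farwall slope 0.0009994127858186188 672.7466750902311
scene -0.21 [array([463., 475., 675., 676.]), array([114., 115., 313., 317.])]
 rightwall slope 6.315560241122873e-05 120.3219119828018
 farwall slope -0.005301480223775562 672.2829494081516
scene -0.205 [array([464., 476., 676., 677.]), array([112., 112., 309., 314.])]
 rightwall slope 0.0022584493148567523 117.24714413026618
 farwall slope -0.00030978873232270727 673.2052014490495
scene -0.2 [array([465., 477., 677., 678.]), array([109., 110., 306., 311.])]
 rightwall slope 0.0028020325310447176 114.26064167203755
 farwall slope 0.0024802150371525775 674.2615187593487
scene -0.195 [array([465., 478., 678., 679.]), array([106., 107., 303., 307.])]
 rightwall slope -0.00019779244766984886 111.34857221483087
 farwall slope 0.005844031422430759 675.1054989299461
```

```bash
cat >> h.py <<'E'
from scipy.spatial.transform import Rotation as Ro
YAW=-.198
ex=np.array([np.cos(YAW),np.sin(YAW),0]);ey=np.array([-np.sin(YAW),np.cos(YAW),0]);ez=np.array([0,0,1.])
C=np.array([.605,.089,0])
def W(x,y,z): return C+(ex*x+ey*y+ez*z)/1000
def cs(X): X=np.asarray(X)-C; return np.array([X@ex,X@ey,X@ez])*1000
def plan(Rt,p):
    o=ctrl.observe();v=Ro.from_matrix(Rt@o["eef_rot"].T).as_rotvec()
    print("rotvec",v.round(4),"shift mm",((p-o["tcp_pos"])*1000).round(1),"case tcp",cs(o["tcp_pos"]).round(1),"t",o["time_s"],"F",o["ft_force"].round(2))
def st():
    o=ctrl.observe();print("t",o["time_s"],"tcp",(o["tcp_pos"]*1000).round(1),"case",cs(o["tcp_pos"]).round(1),"F",o["ft_force"].round(2),"Fcase",[round(float(o["ft_force"]@e),2) for e in(ex,ey,ez)],"w",round(o["gripper_width"]*85.4,1),"q",o["q"].round(0))
def orient(tx_tilt): # deg tilt; tool y = ey
    a=np.radians(tx_tilt);z=np.sin(a)*ex-np.cos(a)*ez;y=ey;return np.c_[np.cross(y,z),y,z]
E
python3 - <<'E'
from h import *
P=np.load("sceneP.npy");p=np.load("scene0.npz")["p"]
w=(p.max(2)<75)&(P[...,2]>.13)&(P[...,2]<.175)&(P[...,0]>.4)&(P[...,0]<.5)&(abs(P[...,1]-.14)<.05)
print(w.sum(),P[w].mean(0),[cs(x).round(0).tolist() for x in P[w]])
P=np.load("topP.npy");p=np.load("top0.npz")["p"]
w=(p.max(2)<75)&(P[...,2]>.13)&(P[...,2]<.175)&(P[...,0]>.4)&(P[...,0]<.5)&(abs(P[...,1]-.14)<.05)
m=np.array([cs(x) for x in P[w]]);print(w.sum(),m.mean(0),m.min(0),m.max(0))
k=W(-148,26.5,150);print(k,proj("top",k),proj("scene",k))
R=orient(30);print(R);plan(R,k-.08*R[:,2]);
E
```

```text
33 [0.46375659 0.14116672 0.15739844] [[-163.0, 21.0, 158.0], [-164.0, 25.0, 158.0], [-161.0, 28.0, 161.0], [-164.0, 18.0, 152.0], [-159.0, 21.0, 158.0], [-160.0, 25.0, 157.0], [-159.0, 28.0, 159.0], [-156.0, 17.0, 155.0], [-152.0, 20.0, 161.0], [-155.0, 24.0, 157.0], [-157.0, 28.0, 154.0], [-153.0, 31.0, 159.0], [-153.0, 17.0, 154.0], [-149.0, 20.0, 159.0], [-150.0, 24.0, 158.0], [-146.0, 27.0, 162.0], [-149.0, 31.0, 159.0], [-148.0, 17.0, 155.0], [-147.0, 20.0, 157.0], [-143.0, 23.0, 161.0], [-145.0, 27.0, 159.0], [-147.0, 31.0, 155.0], [-145.0, 17.0, 153.0], [-143.0, 20.0, 155.0], [-139.0, 23.0, 160.0], [-140.0, 26.0, 159.0], [-140.0, 30.0, 160.0], [-141.0, 17.0, 151.0], [-139.0, 20.0, 155.0], [-136.0, 22.0, 159.0], [-134.0, 26.0, 161.0], [-137.0, 30.0, 158.0], [-135.0, 20.0, 153.0]]
117 [-146.96352647   21.80452837  159.14532063] [-166.84913338    0.28214533  131.20013206] [-112.80318537   33.43330139  166.1579146 ]
[0.46510441 0.14409514 0.15      ] [[245.07667512 223.24459276]] [[365.56721138 189.785558  ]]
[[-0.84910496  0.1967088   0.49023098]
 [ 0.17035482  0.98046196 -0.0983544 ]
 [-0.5         0.         -0.8660254 ]]
rotvec [-0.1225 -0.5092  0.0793] shift mm [ 254.  -448.5  -25.4] case tcp [-525.2  416.3  244.6] t 0.1 F [-0.99  0.17 -0.01]
```

Call:
drive_tool(
  rows=[
    [0,0,0.08,20,-36,10,60],
    [-0.015,-0.06,0.08,40,-72,20,60],
    [-0.03,-0.12,0.08,60,-108,20,60],
    [-0.045,-0.18,0.08,80,-144,20,60],
    [-0.06,-0.24,0.08,100,-180,20,60],
    [-0.075,-0.3,0.08,120,-216,20,60],
    [-0.09,-0.36,0.08,140,-252,20,60],
    [-0.105,-0.42,0.08,160,-288,20,60],
    [-0.12,-0.48,0.08,180,-324,20,60],
    [-0.1225,-0.509,0.079,200,-356,10,60],
  ],
)

```text
time_s: 0.93
tcp_pos: [0.3722, 0.243, 0.2554]
eef_rot: [[-0.847, 0.196, 0.494], [0.169, 0.981, -0.098], [-0.503, 0.001, -0.864]]
ft_force: [1.7, 1.3, -0.3]
gripper_width: 0.702
```

```bash
python3 -c "
from h import *
st();R=orient(30);k=W(-149,25,150);plan(R,k-.08*R[:,2]);plan(R,k+.005*R[:,2])"
```

```text
t 0.9333 tcp [372.2 243.  255.4] case [-258.6  105.2  255.4] F [ 1.65  1.27 -0.3 ] Fcase [1.37, 1.57, -0.3] w 60.0 q [ 52.  -3. 127. -37.  48.  -3.]
rotvec [ 0.      0.0037 -0.0012] shift mm [ 52.4 -92.3 -36.1] case tcp [-258.6  105.2  255.4] t 0.9333 F [ 1.65  1.27 -0.3 ]
rotvec [ 0.      0.0037 -0.0012] shift mm [  94.1 -100.7 -109.7] case tcp [-258.6  105.2  255.4] t 0.9333 F [ 1.65  1.27 -0.3 ]
```

Call:
drive_tool(
  rows=[
    [0,0.004,0,17,-31,-12,60],
    [0,0.004,0,35,-62,-24,60],
    [0,0.004,0,52,-92,-36,60],
    [0,0.004,0,60,-94,-51,60],
    [0,0.004,0,68,-95.5,-66,60],
    [0,0.004,0,77,-97,-81,60],
    [0,0.004,0,85,-99,-95,60],
    [0,0.004,0,94,-101,-110,60],
    [0,0.004,0,94,-101,-110,60],
  ],
)

```text
time_s: 1.68
tcp_pos: [0.466, 0.1411, 0.1431]
eef_rot: [[-0.851, 0.196, 0.487], [0.169, 0.981, -0.1], [-0.497, -0.002, -0.868]]
ft_force: [-0.2, -1.1, 0.3]
gripper_width: 0.703
```

```bash
python3 -c "
from h import *
for n,(a,b,c,e) in dict(top=(170,270,190,330),scene=(130,230,310,450)).items():
    p,d=ctrl.grab_frame(n);cv2.imwrite(f'pics/{n}1.png',cv2.resize(p[a:b,c:e,::-1],None,fx=5.5,fy=5.5,interpolation=cv2.INTER_CUBIC))
st()"
```

```text
t 1.7833 tcp [465.7 141.5 144.9] case [-147.    24.1  144.9] F [-0.06 -0.1  -0.22] Fcase [-0.04, -0.11, -0.22] w 59.8 q [ 29.   9. 133. -54.  24.  -2.]
```

View pics/scene1.png

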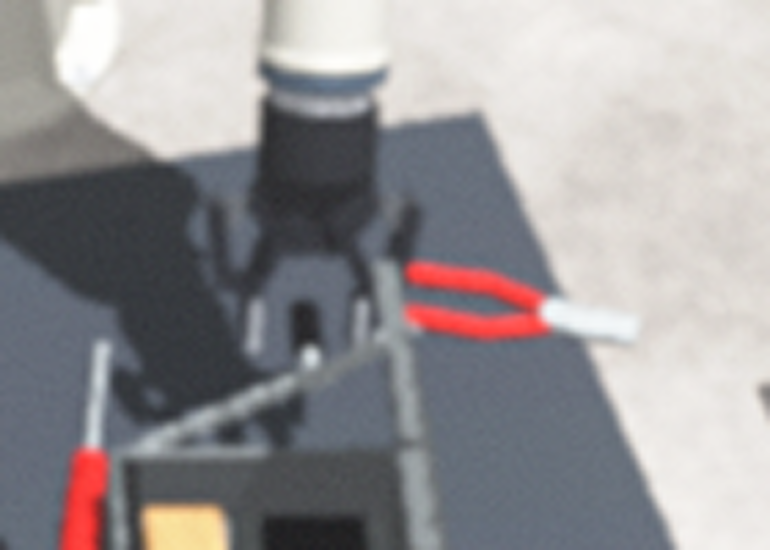

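View pics/top1.png

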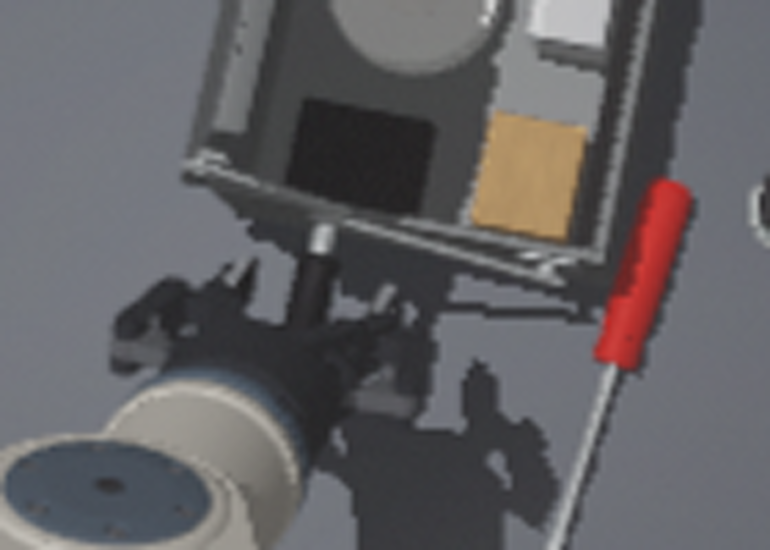

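In both views the knob sits centred between the open fingers: at about (305,325) in the scene crop and (315,285) in the top crop. I'll close on it.

Call:
drive_tool(
  rows=[
    [0,0,0,0,0,0,15],
    [0,0,0,0,0,0,10],
    [0,0,0,0,0,0,10],
    [0,0,0,0,0,0,10],
    [0,0,0,0,0,0,10],
    [0,0,0,0,0,0,10],
    [0,0,0,0,0,0,10],
  ],
  grip_force=30,
)

```text
time_s: 2.37
tcp_pos: [0.4656, 0.1415, 0.1457]
eef_rot: [[-0.85, 0.196, 0.49], [0.169, 0.981, -0.099], [-0.499, -0.001, -0.866]]
ft_force: [-4.6, -1.2, 8.2]
gripper_width: 0.219
```

```bash
python3 -c "
from h import *
st()
p=W(-148,-72,73)
for s in (0,5,10,15,20,25,28,30):
    a=np.arctan2(77,98.5);b=a+s/125; d=125*np.array([np.cos(b)-np.cos(a),np.sin(b)-np.sin(a)]); print(s,(ey*d[0]+ez*d[1]).round(1))"
```

```text
t 2.3667 tcp [465.6 141.5 145.7] case [-147.    24.1  145.7] F [-4.58 -1.16  8.23] Fcase [-4.26, -2.04, 8.23] w 18.7 q [ 29.   9. 133. -54.  24.  -2.]
0 [0. 0. 0.]
5 [-0.6 -3.1  3.9]
10 [-1.3 -6.3  7.6]
15 [-2.  -9.7 11.2]
20 [ -2.7 -13.3  14.7]
25 [ -3.4 -16.9  18. ]
28 [ -3.8 -19.2  20. ]
30 [ -4.2 -20.7  21.2]
```

Call:
drive_tool(
  rows=[
    [0,0,0,-0.3,-1.5,2,10],
    [0,0,0,-0.6,-3.1,3.9,10],
    [0,0,0,-1,-4.7,5.8,10],
    [0,0,0,-1.3,-6.3,7.6,10],
    [0,0,0,-1.7,-8,9.4,10],
    [0,0,0,-2,-9.7,11.2,10],
    [0,0,0,-2.4,-11.5,13,10],
    [0,0,0,-2.7,-13.3,14.7,10],
  ],
)

```text
time_s: 3.03
tcp_pos: [0.4632, 0.1291, 0.1609]
eef_rot: [[-0.849, 0.195, 0.491], [0.169, 0.981, -0.097], [-0.5, 0.001, -0.866]]
ft_force: [1.5, 5.4, -5.4]
gripper_width: 0.222
```

```bash
python3 -c "
from h import *
st()"
```

```text
t 3.0333 tcp [463.2 129.1 160.9] case [-146.9   11.5  160.9] F [ 1.5   5.4  -5.43] Fcase [0.41, 5.59, -5.43] w 18.9 q [ 28.   6. 133. -49.  24.  -8.]
```

Call:
drive_tool(
  rows=[
    [0,0,0,-0.4,-2,2,10],
    [0,0,0,-0.8,-4.2,3.8,10],
    [0,0,0,-1.2,-6.4,5.7,10],
    [0,0,0,-1.2,-6.4,5.7,10],
    [0,0,0,-1.2,-6.4,5.7,10],
  ],
)

```text
time_s: 3.45
tcp_pos: [0.4621, 0.123, 0.1671]
eef_rot: [[-0.849, 0.195, 0.491], [0.169, 0.981, -0.096], [-0.501, 0.002, -0.866]]
ft_force: [-3.6, 4.1, 2.8]
gripper_width: 0.225
```

```bash
python3 -c "
from h import *
st()
for n,(a,b,c,e) in dict(top=(90,270,190,400),scene=(130,280,310,490)).items():
    p,d=ctrl.grab_frame(n);cv2.imwrite(f'pics/{n}2.png',cv2.resize(p[a:b,c:e,::-1],None,fx=3.3,fy=3.3,interpolation=cv2.INTER_CUBIC))
"
```

```text
t 3.45 tcp [462.1 123.  167.1] case [-146.8    5.2  167.1] F [-3.59  4.1   2.85] Fcase [-4.32, 3.31, 2.85] w 19.3 q [ 27.   5. 133. -48.  25. -11.]
```

View pics/scene2.png

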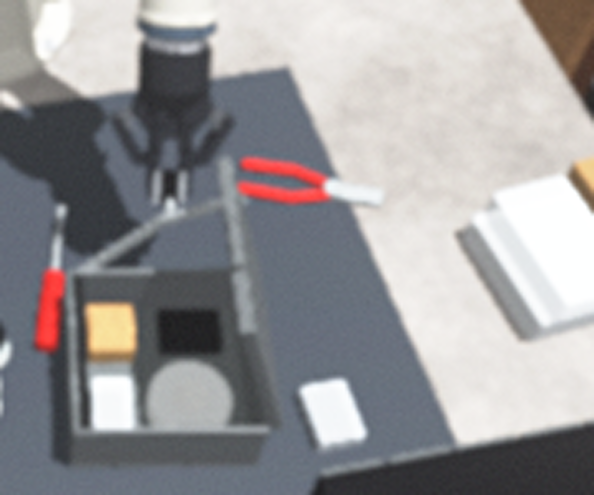

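The knee now stands bent upwards, at about (170,210) in the crop, and the knob has moved about 28 mm. I'll release it and back out along the tool axis.

Call:
drive_tool(
  rows=[
    [0,0,0,0,0,0,40],
    [0,0,0,0,0,0,55],
    [0,0,0,0,0,0,55],
    [0,0,0,0,0,0,55],
    [0,0,0,-5,1,9,55],
    [0,0,0,-12,2.5,22,55],
    [0,0,0,-25,5,43,55],
    [0,0,0,-37,7.5,65,55],
    [0,0,0,-50,10,87,55],
    [0,0,0,-60,12,100,55],
  ],
)

```text
time_s: 4.38
tcp_pos: [0.4016, 0.1352, 0.2691]
eef_rot: [[-0.848, 0.195, 0.492], [0.17, 0.981, -0.095], [-0.501, 0.003, -0.865]]
ft_force: [0.3, 0.2, 0.8]
gripper_width: 0.646
```

```bash
python3 -c "
from h import *
st()
for n,(a,b,c,e) in dict(top=(90,270,190,400),scene=(130,280,310,490)).items():
    p,d=ctrl.grab_frame(n);np.savez(n+'3.npz',p=p,d=d);cv2.imwrite(f'pics/{n}3.png',cv2.resize(p[a:b,c:e,::-1],None,fx=3.3,fy=3.3,interpolation=cv2.INTER_CUBIC))
R=orient(0)
plan(R,W(-150,200,340)); plan(R,W(0,160,300)); plan(R,W(0,110,285))
P=pts('top',np.load('top3.npz')['d']);Q=(P-C)@np.c_[ex,ey,ez]*1000
Q2=(pts('scene',np.load('scene3.npz')['d'])-C)@np.c_[ex,ey,ez]*1000
for nm,q in(('top',Q),('scene',Q2)):
  w=(abs(q[...,0])<90)&(q[...,2]>130)&(q[...,2]<330)&(abs(q[...,1]-50)<120);m=q[w];print(nm,len(m),m.max(0) if len(m) else '',[ (z,m[abs(m[:,2]-z)<10][:,1].mean().round(1)) for z in range(140,300,20) if (abs(m[:,2]-z)<10).any()])
"
```

```text
t 4.3833 tcp [401.6 135.2 269.1] case [-208.5    5.3  269.1] F [0.33 0.22 0.75] Fcase [0.28, 0.28, 0.75] w 55.2 q [ 34. -11. 131. -32.  42. -24.]
rotvec [ 0.0987  0.5179 -0.0017] shift mm [ 95.1 178.9  70.7] case tcp [-208.1    5.9  269.3] t 4.4833 F [ 0.67 -0.56 -0.65]
rotvec [ 0.0987  0.5179 -0.0017] shift mm [234.3 110.2  30.7] case tcp [-208.1    5.9  269.3] t 4.4833 F [ 0.67 -0.56 -0.65]
rotvec [ 0.0987  0.5179 -0.0017] shift mm [224.5  61.2  15.7] case tcp [-208.1    5.9  269.3] t 4.4833 F [ 0.67 -0.56 -0.65]
top 820 [ 89.9455704  98.7947134 297.69507  ] [(140, np.float64(95.8)), (160, np.float64(89.4)), (180, np.float64(83.0)), (200, np.float64(76.8)), (220, np.float64(70.6)), (240, np.float64(64.1)), (260, np.float64(57.9)), (280, np.float64(45.0))]
scene 376 [ 89.93424579 102.62509239 296.69617011] [(140, np.float64(98.6)), (160, np.float64(92.5)), (180, np.float64(86.2)), (200, np.float64(80.2)), (220, np.float64(73.9)), (240, np.float64(67.2)), (260, np.float64(60.8)), (280, np.float64(48.1))]
```

View pics/scene3.png

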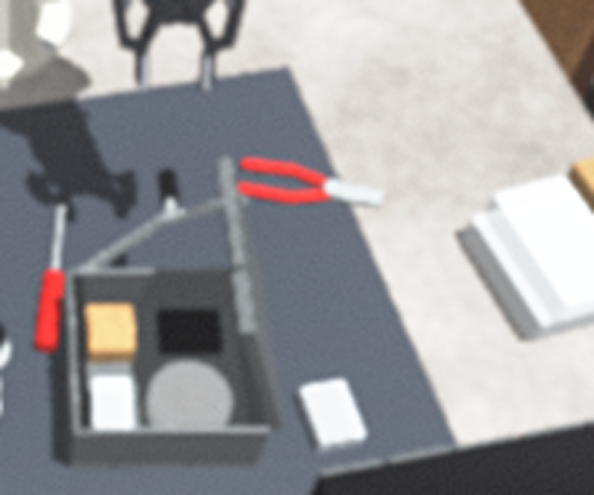

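View pics/top3.png

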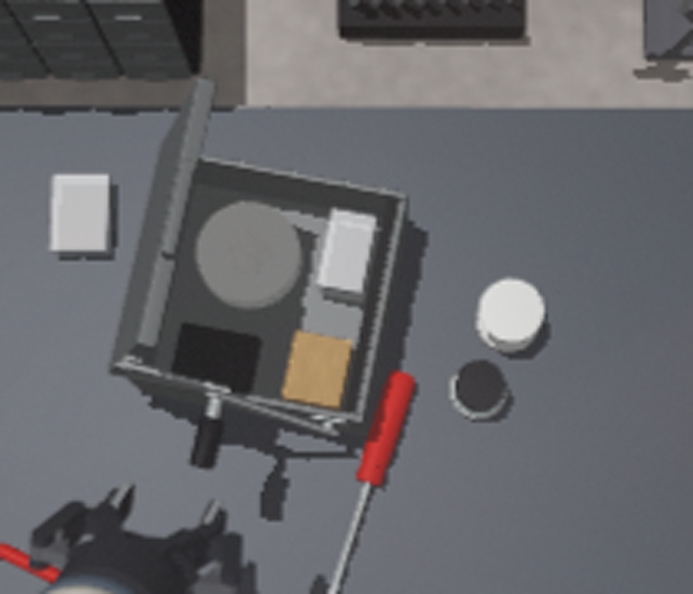

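The knee stays raised after release, and the lid face measures about 1.27 rad, so the stay is unlocked. Next I'll go round to the outer face with the fingers closed.

Call:
drive_tool(
  rows=[
    [0.016,0.086,0,10,25,12,30],
    [0.033,0.172,0,25,55,25,10],
    [0.049,0.258,0,40,85,40,0],
    [0.066,0.344,0,55,115,55,0],
    [0.082,0.43,0,72,148,65,0],
    [0.099,0.518,-0.002,95,179,71,0],
    [0.099,0.518,-0.002,123,165,70,0],
    [0.099,0.518,-0.002,158,148,65,0],
    [0.099,0.518,-0.002,193,131,55,0],
    [0.099,0.518,-0.002,228,115,45,0],
  ],
)

```text
time_s: 5.32
tcp_pos: [0.6323, 0.2492, 0.312]
eef_rot: [[-0.98, 0.198, -0.001], [0.198, 0.98, -0.001], [0.001, -0.001, -1.0]]
ft_force: [0.5, 0.3, -0.4]
gripper_width: -0.0
```

```bash
cat >> h.py <<'E'
def lidtcp(th,r,hy=14.5):
    return W(0,100-r*np.cos(th)+14*np.sin(th)+hy,85+r*np.sin(th)+14*np.cos(th)+14)
def arc(t0,dth,n,r,hy=14.5):
    o=ctrl.observe();plan(orient(0),o["tcp_pos"])
    for k in range(0,n+1):print(round(t0-k*dth,3),((lidtcp(t0-k*dth,r,hy)-o["tcp_pos"])*1000).round(1).tolist())
E
python3 -c "
from h import *
st();plan(orient(0),W(0,110,285));arc(1.27,.02,1,192)"
```

```text
t 5.3167 tcp [632.3 249.2 312. ] case [ -4.7 162.4 312. ] F [ 0.52  0.32 -0.41] Fcase [0.45, 0.42, -0.41] w -0.0 q [ 21.  22.  82.  -0.  76. -57.]
rotvec [ 0.0012 -0.0011  0.0009] shift mm [ -5.7 -52.3 -27. ] case tcp [ -4.7 162.4 312. ] t 5.3167 F [ 0.52  0.32 -0.41]
rotvec [ 0.0012 -0.0011  0.0009] shift mm [0. 0. 0.] case tcp [ -4.7 162.4 312. ] t 5.3167 F [ 0.52  0.32 -0.41]
1.27 [-13.3, -90.6, -25.4]
1.25 [-14.1, -94.2, -26.3]
```

Call:
drive_tool(
  rows=[
    [0,0,0,-3,-20,-10,0],
    [0,0,0,-6,-40,-20,0],
    [0,0,0,-9,-60,-26,0],
    [0,0,0,-11,-75,-26,0],
    [0,0,0,-12,-80,-26,0],
    [0,0,0,-12.5,-84,-26,0],
    [0,0,0,-13,-88,-26,0],
    [0,0,0,-13.3,-90.6,-26,0],
  ],
)

```text
time_s: 5.98
tcp_pos: [0.6194, 0.1588, 0.2865]
eef_rot: [[-0.98, 0.197, 0.0], [0.197, 0.98, -0.001], [-0.0, -0.001, -1.0]]
ft_force: [0.5, 0.2, 0.0]
gripper_width: -0.001
```

```bash
python3 -c "
from h import *
st();arc(1.27,.02,10,192)"
```

```text
t 5.9833 tcp [619.4 158.8 286.5] case [  0.4  71.3 286.5] F [0.5  0.17 0.01] Fcase [0.46, 0.26, 0.01] w -0.1 q [ 14.  20.  89.  -0.  71. -64.]
rotvec [0.0008 0.0001 0.0006] shift mm [0. 0. 0.] case tcp [  0.4  71.3 286.5] t 5.9833 F [0.5  0.17 0.01]
1.27 [-0.4, -0.2, -0.0]
1.25 [-1.2, -3.9, -0.9]
1.23 [-1.9, -7.6, -1.9]
1.21 [-2.6, -11.2, -3.0]
1.19 [-3.3, -14.8, -4.1]
1.17 [-4.1, -18.4, -5.3]
1.15 [-4.8, -21.9, -6.6]
1.13 [-5.5, -25.5, -7.9]
1.11 [-6.2, -29.0, -9.3]
1.09 [-6.9, -32.5, -10.8]
1.07 [-7.6, -35.9, -12.4]
```

Call:
drive_tool(
  rows=[
    [0,0,0,-1.2,-3.9,-0.9,0],
    [0,0,0,-1.9,-7.6,-1.9,0],
    [0,0,0,-2.6,-11.2,-3,0],
    [0,0,0,-3.3,-14.8,-4.1,0],
    [0,0,0,-4.1,-18.4,-5.3,0],
    [0,0,0,-4.8,-21.9,-6.6,0],
    [0,0,0,-5.5,-25.5,-7.9,0],
  ],
)

```text
time_s: 6.57
tcp_pos: [0.6144, 0.1346, 0.28]
eef_rot: [[-0.98, 0.197, 0.003], [0.197, 0.98, 0.002], [-0.002, 0.002, -1.0]]
ft_force: [-1.1, 4.3, 6.5]
gripper_width: 0.005
```

```bash
python3 -c "
from h import *
st();arc(1.13,.025,10,192)
for n,(a,b,c,e) in dict(top=(90,270,190,400),scene=(130,280,310,490)).items():
    p,d=ctrl.grab_frame(n);cv2.imwrite(f'pics/{n}4.png',cv2.resize(p[a:b,c:e,::-1],None,fx=3.3,fy=3.3,interpolation=cv2.INTER_CUBIC))
"
```

```text
t 6.5667 tcp [614.4 134.6 280. ] case [  0.3  46.6 280. ] F [-1.14  4.3   6.55] Fcase [-1.96, 3.99, 6.55] w 0.4 q [ 12.  19.  91.   0.  70. -66.]
rotvec [-0.0015  0.0025 -0.    ] shift mm [0. 0. 0.] case tcp [  0.3  46.6 280. ] t 6.5667 F [-1.14  4.3   6.55]
1.13 [-0.5, -1.3, -1.3]
1.105 [-1.4, -5.7, -3.1]
1.08 [-2.3, -10.0, -5.0]
1.055 [-3.1, -14.3, -7.0]
1.03 [-4.0, -18.5, -9.2]
1.005 [-4.8, -22.7, -11.4]
0.98 [-5.6, -26.8, -13.7]
0.955 [-6.5, -30.9, -16.1]
0.93 [-7.3, -34.9, -18.7]
0.905 [-8.1, -38.9, -21.3]
0.88 [-8.8, -42.7, -24.1]
```

View pics/scene4.png

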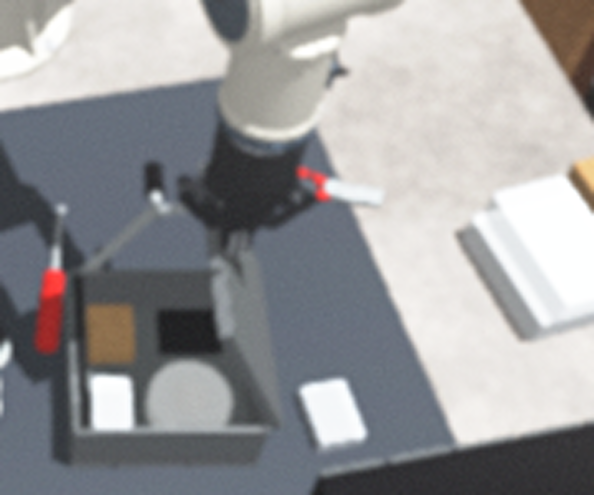

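The fingertips are moving the lid, at about (235,245) in the crop, and the knee is folding freely at (160,195). I'll carry on along the arc.

Call:
drive_tool(
  rows=[
    [0,0,0,-1.4,-5.7,-2.1,0],
    [0,0,0,-2.3,-10,-4,0],
    [0,0,0,-3.1,-14.3,-6,0],
    [0,0,0,-4,-18.5,-8.2,0],
    [0,0,0,-4.8,-22.7,-10.4,0],
    [0,0,0,-5.6,-26.8,-12.7,0],
    [0,0,0,-6.5,-30.9,-15.1,0],
    [0,0,0,-7.3,-34.9,-17.7,0],
    [0,0,0,-8.1,-38.9,-20.3,0],
    [0,0,0,-8.8,-42.7,-23.1,0],
  ],
)

```text
time_s: 7.5
tcp_pos: [0.6059, 0.0909, 0.2572]
eef_rot: [[-0.98, 0.197, 0.004], [0.197, 0.98, 0.0], [-0.004, 0.001, -1.0]]
ft_force: [0.7, 2.8, 5.8]
gripper_width: -0.001
```

```bash
python3 -c "
from h import *
st();arc(.88,.025,10,192)
for n,(a,b,c,e) in dict(top=(90,270,190,400),scene=(130,280,310,490)).items():
    p,d=ctrl.grab_frame(n);cv2.imwrite(f'pics/{n}5.png',cv2.resize(p[a:b,c:e,::-1],None,fx=3.3,fy=3.3,interpolation=cv2.INTER_CUBIC))
"
```

```text
t 7.5 tcp [605.9  90.9 257.2] case [  0.5   2.  257.2] F [0.72 2.8  5.77] Fcase [0.15, 2.89, 5.77] w -0.1 q [  8.  18.  95.  -0.  67. -70.]
rotvec [-0.0005  0.0037  0.0001] shift mm [0. 0. 0.] case tcp [  0.5   2.  257.2] t 7.5 F [0.72 2.8  5.77]
0.88 [-0.3, 1.0, -1.3]
0.855 [-1.1, -2.8, -4.1]
0.83 [-1.8, -6.5, -7.1]
0.805 [-2.6, -10.2, -10.1]
0.78 [-3.3, -13.8, -13.2]
0.755 [-4.0, -17.3, -16.4]
0.73 [-4.7, -20.7, -19.7]
0.705 [-5.4, -24.1, -23.1]
0.68 [-6.0, -27.4, -26.6]
0.655 [-6.7, -30.5, -30.1]
0.63 [-7.3, -33.6, -33.8]
```

View pics/scene5.png

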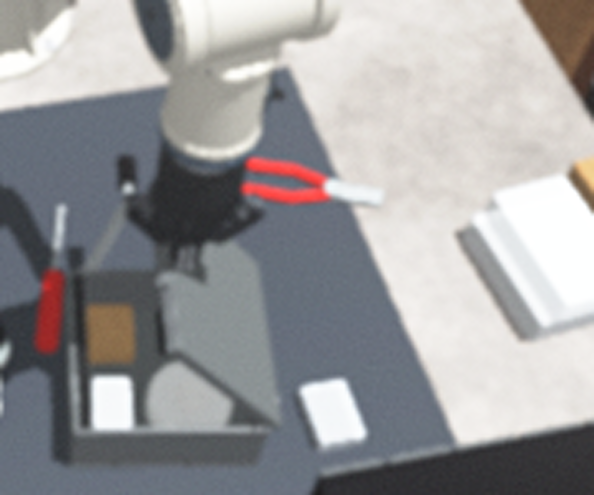

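View pics/top5.png

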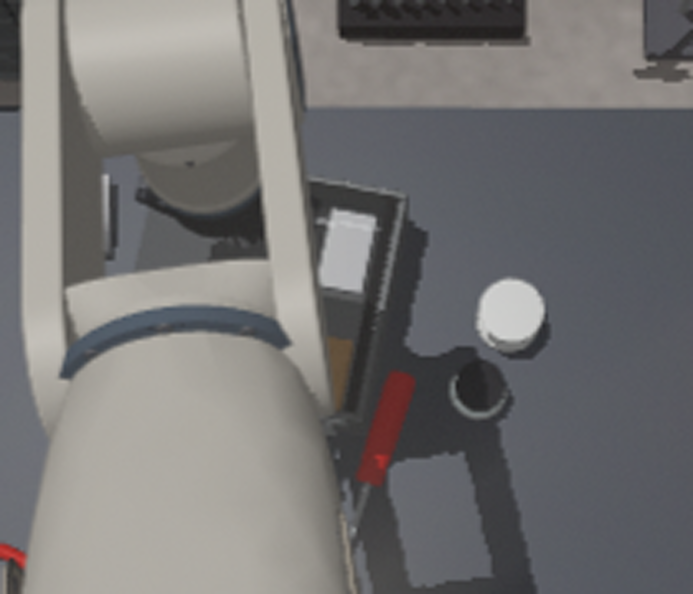

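Call:
drive_tool(
  rows=[
    [0,0,0,-1,-2.8,-3.4,0],
    [0,0,0,-1.8,-6.5,-6.4,0],
    [0,0,0,-2.6,-10.2,-9.4,0],
    [0,0,0,-3.3,-13.8,-12.5,0],
    [0,0,0,-4,-17.3,-15.8,0],
    [0,0,0,-4.7,-20.7,-19.2,0],
    [0,0,0,-5.4,-24.1,-22.7,0],
    [0,0,0,-6,-27.4,-26.2,0],
    [0,0,0,-6.7,-30.5,-29.8,0],
    [0,0,0,-7.3,-33.6,-33.5,0],
  ],
)

```text
time_s: 8.43
tcp_pos: [0.5985, 0.0564, 0.2233]
eef_rot: [[-0.98, 0.197, 0.003], [0.197, 0.98, -0.001], [-0.003, 0.0, -1.0]]
ft_force: [0.2, -0.0, 5.1]
gripper_width: 0.002
```

```bash
python3 -c "
from h import *
st();arc(.63,.022,10,192)
"
```

```text
t 8.4333 tcp [598.5  56.4 223.3] case [  0.  -33.2 223.3] F [ 0.18 -0.01  5.15] Fcase [0.18, 0.02, 5.15] w 0.2 q [  5.  19.  98.  -0.  63. -73.]
rotvec [0.0005 0.0034 0.0003] shift mm [0. 0. 0.] case tcp [  0.  -33.2 223.3] t 8.4333 F [ 0.18 -0.01  5.15]
0.63 [0.2, 0.8, 0.2]
0.608 [-0.4, -1.8, -3.1]
0.586 [-0.9, -4.4, -6.4]
0.564 [-1.4, -6.9, -9.8]
0.542 [-1.9, -9.3, -13.2]
0.52 [-2.4, -11.7, -16.7]
0.498 [-2.8, -14.0, -20.2]
0.476 [-3.3, -16.2, -23.8]
0.454 [-3.7, -18.3, -27.5]
0.432 [-4.1, -20.4, -31.2]
0.41 [-4.5, -22.3, -34.9]
```

Call:
drive_tool(
  rows=[
    [0,0,0,-0.4,-1.8,-3.1,0],
    [0,0,0,-0.9,-4.4,-6.4,0],
    [0,0,0,-1.4,-6.9,-9.8,0],
    [0,0,0,-1.9,-9.3,-13.2,0],
    [0,0,0,-2.4,-11.7,-16.7,0],
    [0,0,0,-2.8,-14,-20.2,0],
    [0,0,0,-3.3,-16.2,-23.8,0],
    [0,0,0,-3.7,-18.3,-27.5,0],
    [0,0,0,-4.1,-20.4,-31.2,0],
    [0,0,0,-4.5,-22.3,-34.9,0],
  ],
)

```text
time_s: 9.27
tcp_pos: [0.5939, 0.0338, 0.1879]
eef_rot: [[-0.98, 0.197, 0.003], [0.197, 0.98, -0.001], [-0.003, 0.0, -1.0]]
ft_force: [0.5, -1.3, 4.4]
gripper_width: 0.0
```

```bash
python3 -c "
from h import *
st();arc(.41,.02,14,192)
for n,(a,b,c,e) in dict(scene=(130,280,310,490)).items():
    p,d=ctrl.grab_frame(n);cv2.imwrite(f'pics/{n}6.png',cv2.resize(p[a:b,c:e,::-1],None,fx=3.3,fy=3.3,interpolation=cv2.INTER_CUBIC))
"
```

```text
t 9.2667 tcp [593.9  33.8 187.9] case [-1.000e-01 -5.630e+01  1.879e+02] F [ 0.53 -1.31  4.41] Fcase [0.78, -1.18, 4.41] w 0.0 q [  3.  21. 101.  -0.  58. -75.]
rotvec [0.0006 0.0032 0.0004] shift mm [0. 0. 0.] case tcp [-1.000e-01 -5.630e+01  1.879e+02] t 9.2667 F [ 0.53 -1.31  4.41]
0.41 [0.1, 0.3, 0.5]
0.39 [-0.2, -1.5, -3.0]
0.37 [-0.6, -3.1, -6.4]
0.35 [-0.9, -4.7, -9.9]
0.33 [-1.2, -6.2, -13.4]
0.31 [-1.5, -7.6, -17.0]
0.29 [-1.7, -9.0, -20.6]
0.27 [-2.0, -10.3, -24.2]
0.25 [-2.2, -11.6, -27.8]
0.23 [-2.5, -12.7, -31.5]
0.21 [-2.7, -13.8, -35.2]
0.19 [-2.9, -14.8, -38.9]
0.17 [-3.1, -15.8, -42.6]
0.15 [-3.3, -16.6, -46.4]
0.13 [-3.4, -17.4, -50.1]
```

View pics/scene6.png

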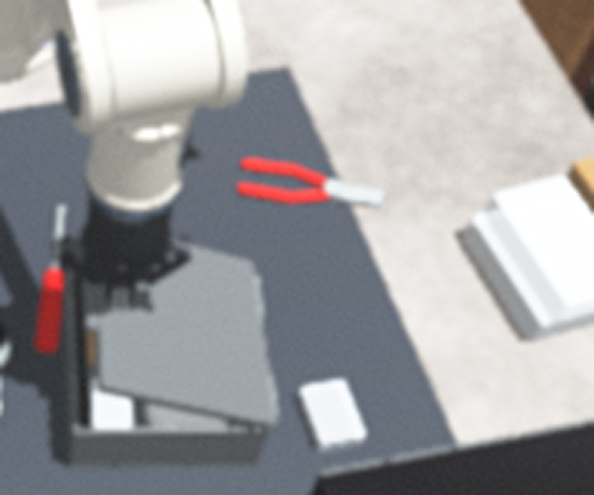

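Call:
drive_tool(
  rows=[
    [0,0,0,-0.2,-1.5,-3,0],
    [0,0,0,-0.6,-3.1,-6.4,0],
    [0,0,0,-0.9,-4.7,-9.9,0],
    [0,0,0,-1.2,-6.2,-13.4,0],
    [0,0,0,-1.5,-7.6,-17,0],
    [0,0,0,-1.7,-9,-20.6,0],
    [0,0,0,-2,-10.3,-24.2,0],
    [0,0,0,-2.2,-11.6,-27.8,0],
    [0,0,0,-2.5,-12.7,-31.5,0],
    [0,0,0,-2.7,-13.8,-35.2,0],
  ],
)

```text
time_s: 10.15
tcp_pos: [0.5908, 0.0197, 0.1516]
eef_rot: [[-0.98, 0.197, 0.002], [0.197, 0.98, -0.001], [-0.002, -0.0, -1.0]]
ft_force: [0.2, -2.3, 3.7]
gripper_width: -0.0
```

```bash
python3 -c "
from h import *
st();arc(.21,.02,5,192)
"
```

```text
t 10.15 tcp [590.8  19.7 151.6] case [ -0.3 -70.8 151.6] F [ 0.21 -2.26  3.67] Fcase [0.65, -2.17, 3.67] w -0.0 q [  2.  23. 103.  -0.  54. -77.]
rotvec [0.0007 0.0024 0.0004] shift mm [0. 0. 0.] case tcp [ -0.3 -70.8 151.6] t 10.15 F [ 0.21 -2.26  3.67]
0.21 [0.4, 0.3, 1.1]
0.19 [0.2, -0.7, -2.6]
0.17 [-0.0, -1.6, -6.3]
0.15 [-0.2, -2.5, -10.1]
0.13 [-0.4, -3.3, -13.8]
0.11 [-0.5, -4.0, -17.6]
```

Call:
drive_tool(
  rows=[
    [0,0,0,0,0,4,0],
    [0,0,0,0,0,7,0],
    [0,0,0,-1,-4,7,0],
    [0,0,0,-1.6,-8,7,0],
    [0,0,0,-1.6,-8,4,0],
    [0,0,0,-1.6,-8,1.5,0],
    [0,0,0,-1.6,-8.1,-1,0],
    [0,0,0,-1.7,-8.5,-4,0],
    [0,0,0,-1.8,-9,-7,0],
    [0,0,0,-1.9,-9.5,-10,0],
  ],
)

```text
time_s: 10.98
tcp_pos: [0.589, 0.0101, 0.1414]
eef_rot: [[-0.98, 0.197, 0.003], [0.197, 0.98, -0.001], [-0.003, -0.0, -1.0]]
ft_force: [0.1, -2.9, 3.6]
gripper_width: 0.004
```

```bash
python3 -c "
from h import *
st();arc(.15,.02,8,200)
"
```

```text
t 10.9833 tcp [589.   10.1 141.4] case [ -0.2 -80.5 141.4] F [ 0.11 -2.94  3.63] Fcase [0.69, -2.86, 3.63] w 0.3 q [  1.  24. 103.  -0.  53. -78.]
rotvec [0.0009 0.0026 0.0003] shift mm [0. 0. 0.] case tcp [ -0.2 -80.5 141.4] t 10.9833 F [ 0.11 -2.94  3.63]
0.15 [0.1, -0.7, 1.4]
0.13 [-0.1, -1.5, -2.5]
0.11 [-0.3, -2.2, -6.5]
0.09 [-0.4, -2.9, -10.4]
0.07 [-0.5, -3.5, -14.4]
0.05 [-0.6, -4.0, -18.4]
0.03 [-0.7, -4.4, -22.4]
0.01 [-0.8, -4.8, -26.4]
-0.01 [-0.8, -5.0, -30.4]
```

Call:
drive_tool(
  rows=[
    [0,0,0,0,-1.5,-3,0],
    [0,0,0,-0.2,-2,-6,0],
    [0,0,0,-0.3,-2.5,-9,0],
    [0,0,0,-0.4,-3,-11.5,0],
    [0,0,0,-0.5,-3.3,-13.5,0],
    [0,0,0,-0.6,-3.5,-15,0],
    [0,0,0,-0.6,-3.7,-16,0],
  ],
)

```text
time_s: 11.57
tcp_pos: [0.5884, 0.0065, 0.1251]
eef_rot: [[-0.98, 0.197, 0.003], [0.197, 0.98, -0.001], [-0.003, -0.0, -1.0]]
ft_force: [0.9, 1.1, 1.3]
gripper_width: -0.004
```

```bash
python3 -c "
from h import *
st()
"
```

```text
t 11.5667 tcp [588.4   6.5 125.1] case [ -0.  -84.2 125.1] F [0.93 1.12 1.26] Fcase [0.69, 1.28, 1.26] w -0.4 q [  1.  25. 104.  -0.  51. -78.]
```

Call:
drive_tool(
  rows=[
    [0,0,0,0,-0.2,-1,0],
    [0,0,0,0,-0.3,-1.8,0],
    [0,0,0,0,-0.4,-2.6,0],
    [0,0,0,0,-0.5,-3.4,0],
  ],
)

```text
time_s: 11.9
tcp_pos: [0.5884, 0.006, 0.1217]
eef_rot: [[-0.98, 0.197, 0.003], [0.197, 0.98, -0.001], [-0.003, -0.0, -1.0]]
ft_force: [-0.1, 2.5, 1.9]
gripper_width: -0.002
```

Call:
drive_tool(
  rows=[
    [0,0,0,0,0,-0.7,0],
    [0,0,0,0,0,-1.4,0],
  ],
)

```text
time_s: 12.07
tcp_pos: [0.5883, 0.0059, 0.1203]
eef_rot: [[-0.98, 0.197, 0.002], [0.197, 0.98, -0.001], [-0.003, -0.0, -1.0]]
ft_force: [-0.6, 0.3, 2.0]
gripper_width: -0.002
```

Call:
drive_tool(
  rows=[
    [0,0,0,0,0,-0.7,0],
  ],
)

```text
time_s: 12.15
tcp_pos: [0.5883, 0.0058, 0.1195]
eef_rot: [[-0.98, 0.197, 0.002], [0.197, 0.98, -0.001], [-0.003, -0.001, -1.0]]
ft_force: [1.0, 1.8, 2.0]
gripper_width: 0.001
```

Call:
drive_tool(
  rows=[
    [0,0,0,0,0,-0.7,0],
    [0,0,0,0,0,-1.2,0],
  ],
)

```text
time_s: 12.32
tcp_pos: [0.5883, 0.0056, 0.1182]
eef_rot: [[-0.98, 0.197, 0.002], [0.197, 0.98, -0.001], [-0.003, -0.001, -1.0]]
ft_force: [0.1, 0.7, 1.6]
gripper_width: -0.0
```

Call:
drive_tool(
  rows=[
    [0,0,0,0,0,-0.6,0],
  ],
)

```text
time_s: 12.4
tcp_pos: [0.5883, 0.0056, 0.1176]
eef_rot: [[-0.98, 0.197, 0.002], [0.197, 0.98, -0.001], [-0.003, -0.001, -1.0]]
ft_force: [0.1, 1.1, 1.9]
gripper_width: -0.006
```

Call:
drive_tool(
  rows=[
    [0,0,0,0,0,-0.6,0],
  ],
)

```text
time_s: 12.48
tcp_pos: [0.5883, 0.0055, 0.1169]
eef_rot: [[-0.98, 0.197, 0.002], [0.197, 0.98, -0.001], [-0.003, -0.001, -1.0]]
ft_force: [-0.1, 0.4, 1.8]
gripper_width: 0.005
```

Call:
drive_tool(
  rows=[
    [0,0,0,0,0,-0.6,0],
  ],
)

```text
time_s: 12.57
tcp_pos: [0.5883, 0.0055, 0.1162]
eef_rot: [[-0.98, 0.197, 0.002], [0.197, 0.98, -0.001], [-0.003, -0.001, -1.0]]
ft_force: [0.4, 1.2, 1.9]
gripper_width: 0.001
```

Call:
drive_tool(
  rows=[
    [0,0,0,0,0,-0.6,0],
  ],
)

```text
time_s: 12.65
tcp_pos: [0.5882, 0.0054, 0.1156]
eef_rot: [[-0.98, 0.197, 0.002], [0.197, 0.98, -0.002], [-0.003, -0.001, -1.0]]
ft_force: [0.7, 0.7, 1.2]
gripper_width: 0.001
```

Call:
drive_tool(
  rows=[
    [0,0,0,0,0,-0.5,0],
  ],
)

```text
time_s: 12.73
tcp_pos: [0.5882, 0.0054, 0.115]
eef_rot: [[-0.98, 0.197, 0.002], [0.197, 0.98, -0.002], [-0.003, -0.001, -1.0]]
ft_force: [-0.8, 1.3, 1.8]
gripper_width: 0.001
```

Call:
drive_tool(
  rows=[
    [0,0,0,0,0,-0.5,0],
  ],
)

```text
time_s: 12.82
tcp_pos: [0.5882, 0.0053, 0.1144]
eef_rot: [[-0.98, 0.197, 0.002], [0.197, 0.98, -0.002], [-0.003, -0.001, -1.0]]
ft_force: [0.0, 0.6, 2.6]
gripper_width: 0.003
```

Call:
drive_tool(
  rows=[
    [0,0,0,0,0,-0.4,0],
  ],
)

```text
time_s: 12.9
tcp_pos: [0.5882, 0.0053, 0.1143]
eef_rot: [[-0.98, 0.197, 0.002], [0.197, 0.98, -0.002], [-0.003, -0.001, -1.0]]
ft_force: [-2.2, 1.0, 10.7]
gripper_width: -0.0
```

Call:
drive_tool(
  rows=[
    [0,0,0,0,0,-0.4,0],
  ],
)

```text
time_s: 12.98
tcp_pos: [0.5883, 0.0053, 0.1143]
eef_rot: [[-0.98, 0.197, 0.002], [0.197, 0.98, -0.002], [-0.003, -0.001, -1.0]]
ft_force: [-2.9, 0.9, 8.5]
gripper_width: -0.0
```

Call:
drive_tool(
  rows=[
    [0,0,0,0,0,-0.55,0],
    [0,0,0,0,0,-0.55,0],
  ],
)

```text
time_s: 13.15
tcp_pos: [0.5883, 0.0053, 0.1143]
eef_rot: [[-0.98, 0.197, 0.002], [0.197, 0.98, -0.002], [-0.003, -0.001, -1.0]]
ft_force: [-2.3, 1.1, 8.5]
gripper_width: -0.003
```

Call:
drive_tool(
  rows=[
    [0,0,0,0,0,-0.8,0],
    [0,0,0,0,0,-0.8,0],
  ],
)

```text
time_s: 13.32
tcp_pos: [0.5883, 0.0053, 0.1142]
eef_rot: [[-0.98, 0.197, 0.002], [0.197, 0.98, -0.002], [-0.003, -0.001, -1.0]]
ft_force: [-3.0, 0.7, 10.0]
gripper_width: 0.001
```

Call:
drive_tool(
  rows=[
    [0,0,0,0,0,-1.2,0],
    [0,0,0,0,0,-1.2,0],
    [0,0,0,0,0,-1.2,0],
  ],
)

```text
time_s: 13.57
tcp_pos: [0.5883, 0.0053, 0.1142]
eef_rot: [[-0.98, 0.197, 0.003], [0.197, 0.98, -0.002], [-0.003, -0.001, -1.0]]
ft_force: [-3.7, -0.1, 15.2]
gripper_width: -0.001
```

Call:
drive_tool(
  rows=[
    [0,0,0,0,0,-1.0,0],
  ],
)

```text
time_s: 13.65
tcp_pos: [0.5883, 0.0053, 0.1142]
eef_rot: [[-0.98, 0.197, 0.003], [0.197, 0.98, -0.002], [-0.003, -0.001, -1.0]]
ft_force: [-4.4, 0.7, 11.6]
gripper_width: -0.001
```

Call:
drive_tool(
  rows=[
    [0,0,0,0,0,-1.0,0],
    [0,0,0,0,0,-1.0,0],
    [0,0,0,0,0,-1.0,0],
  ],
)

```text
time_s: 13.9
tcp_pos: [0.5883, 0.0053, 0.1142]
eef_rot: [[-0.98, 0.197, 0.003], [0.197, 0.98, -0.002], [-0.003, -0.001, -1.0]]
ft_force: [-4.1, -0.0, 12.8]
gripper_width: -0.001
```

```bash
python3 -c "
from h import *
for k in range(2):
    ctrl.grab_frame('scene');st();print(ctrl.observe()['tcp_pos'][2])
p,d=ctrl.grab_frame('scene');a,b,c,e=130,280,310,490
cv2.imwrite('pics/scene7.png',cv2.resize(p[a:b,c:e,::-1],None,fx=3.3,fy=3.3,interpolation=cv2.INTER_CUBIC))
st()
"
```

```text
t 13.95 tcp [588.2   5.3 114.2] case [  0.  -85.4 114.2] F [-4.24  0.89 12.61] Fcase [-4.33, 0.03, 12.61] w 0.2 q [  0.  26. 104.  -0.  50. -78.]
0.1141711738776301
t 14.0 tcp [588.2   5.3 114.2] case [  0.  -85.4 114.2] F [-3.85  1.3  12.53] Fcase [-4.03, 0.52, 12.53] w -0.0 q [  0.  26. 104.  -0.  50. -78.]
0.11419242771736597
t 14.05 tcp [588.3   5.3 114.2] case [ 1.000e-01 -8.530e+01  1.142e+02] F [-3.67  0.49 12.51] Fcase [-3.7, -0.24, 12.51] w 0.2 q [  0.  26. 104.  -0.  50. -78.]
```

View pics/scene7.png

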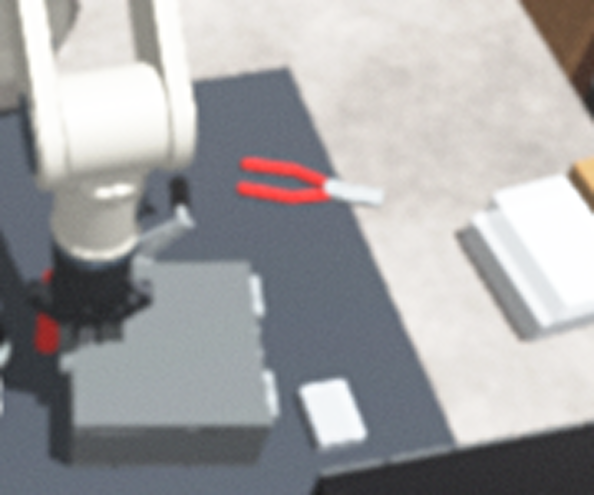

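The lid looks shut, with the knee folded at about (180,205) and the force steady at 12.5 N. I'll keep holding and measure the lid plane at the same time.

```bash
python3 -c "
from h import *
D=[]
for k in range(12):
    p,d=ctrl.grab_frame('scene');D.append(d)
    if k%3==0: print(ctrl.observe()['time_s'],ctrl.observe()['ft_force'].round(1))
d=np.median(D,0);Q=(pts('scene',d)-C)@np.c_[ex,ey,ez]*1000
w=(Q[...,0]>45)&(Q[...,0]<92)&(abs(Q[...,1])<90)&(abs(Q[...,2]-100)<25);m=Q[w];A=np.c_[m,np.ones(len(m))]
s,*_=np.linalg.lstsq(A[:,[0,1,3]],m[:,2],rcond=None);print(len(m),s,'z at edge',s[2]-100*s[1]+70*s[0],'at hinge',s[2]+100*s[1]+70*s[0])
w=(abs(Q[...,2])<15)&(abs(Q[...,0])<250)&(Q[...,1]>130)&(Q[...,1]<250);print('bench',Q[w][:,2].mean())
st()
"
```

```text
14.1 [-3.8  0.1 13.9]
14.25 [-4.3  0.2 12.9]
14.4 [-3.8  0.7 12.5]
14.55 [-3.2  0.5 12.1]
666 [ 1.41447519e-03 -5.37287102e-03  9.92872268e+01] z at edge 99.92352717848968 at hinge 98.84895297396378
bench 1.0050499236393935
t 14.65 tcp [588.3   5.3 114.2] case [ 1.000e-01 -8.540e+01  1.142e+02] F [-4.12  0.21 12.88] Fcase [-4.08, -0.61, 12.88] w -0.1 q [  0.  26. 104.  -0.  50. -78.]
```

Call:
drive_tool(
  rows=[
    [0,0,0,0,0,-1.0,0],
    [0,0,0,0,0,-1.0,0],
    [0,0,0,0,0,-1.0,0],
    [0,0,0,0,0,-1.0,0],
  ],
)

```text
time_s: 14.98
tcp_pos: [0.5883, 0.0053, 0.1142]
eef_rot: [[-0.98, 0.197, 0.003], [0.197, 0.98, -0.002], [-0.003, -0.001, -1.0]]
ft_force: [-4.0, 1.0, 12.9]
gripper_width: -0.0
```

Call:
drive_tool(
  rows=[
    [0,0,0,0,0,0.5,0],
    [0,0,0,0,0,2,0],
    [0,0,0,0,0,5,0],
    [0,0,0,0,0,12,0],
    [0,0,0,0,0,25,0],
    [0,0,0,0,0,45,0],
    [0,0,0,0,0,70,0],
    [0,0,0,0,0,100,0],
    [0,0,0,0,0,130,0],
    [0,0,0,0,0,160,0],
  ],
)

```text
time_s: 15.82
tcp_pos: [0.5879, 0.0052, 0.2759]
eef_rot: [[-0.98, 0.197, 0.003], [0.197, 0.98, -0.002], [-0.003, -0.001, -1.0]]
ft_force: [0.3, 0.8, -1.2]
gripper_width: -0.003
```

```bash
python3 -c "
from h import *
D=[]
for k in range(6):
    p,d=ctrl.grab_frame('scene');D.append(d)
d=np.median(D,0);Q=(pts('scene',d)-C)@np.c_[ex,ey,ez]*1000
w=(Q[...,0]>45)&(Q[...,0]<92)&(abs(Q[...,1])<90)&(abs(Q[...,2]-100)<25);m=Q[w];A=np.c_[m,np.ones(len(m))]
s,*_=np.linalg.lstsq(A[:,[0,1,3]],m[:,2],rcond=None);print(len(m),s,'z at edge',s[2]-100*s[1]+70*s[0])
a,b,c,e=100,300,200,490
cv2.imwrite('pics/scene8.png',cv2.resize(p[a:b,c:e,::-1],None,fx=2.7,fy=2.7,interpolation=cv2.INTER_CUBIC))
st()
"
```

```text
674 [-3.86257258e-03 -7.26333703e-03  9.96298095e+01] z at edge 100.08576307779593
t 16.1167 tcp [587.5   5.3 273.2] case [ -0.7 -85.5 273.2] F [-0.01  0.03 -0.14] Fcase [-0.01, 0.03, -0.14] w -0.0 q [  0.  15.  97.  -0.  68. -78.]
```

View pics/scene8.png

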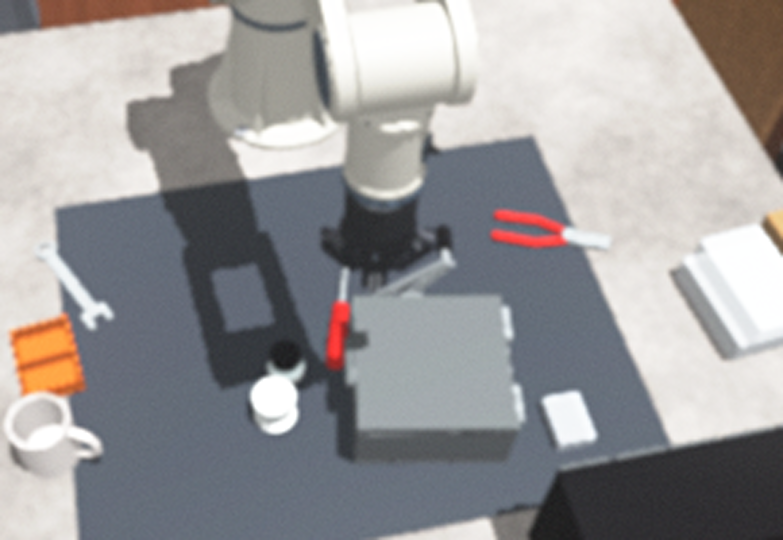

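The lid is shut flat, the arm is touching nothing, and the other things look where they were. I'll hand the job in.

```bash
python3 -c "
from plant import ctrl
print(ctrl.sign_off())"
```

```text
the job is handed in; nothing more can be done
None
```

The case is shut and the job is handed in, at about 16 s of the 64 s allowed. I lifted the knob about 28 mm past centre and let go. Then I lowered the lid along its arc with closed fingertips at about 45 mm/s or less, slowing to 5–9 mm/s before it met the seal, and pressed the free edge down.

**Last checks:**
- **Press:** the force read 12–14 N for about 1.3 s, from 13.65 s to 14.98 s. While I was finding the right force there was one reading of 15.2 N, slightly over the limit. During the press there was also a sideways force of about 4 N.
- **Lid:** after release it lies level to within about 0.007 rad, and its free edge is 100 mm above the bench, so it stayed shut.
- **Robot:** the tool is 160 mm above the lid, with a wrist force of about 0 N.
- **Other things:** by eye in the last picture they are where they were. I did not measure their positions.
- **Seal:** the lid gave only about 0.1–0.2 mm between first contact and 12.5 N, stiffer than the stated 1 mm per 10 N. The lid's height matches a seal standing about 1 mm proud, so it may also have been resting partly on the bare rim.

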